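# Set out the demo speakers by size beside the card terminal

## Robot

A 7-joint arm with a two-finger parallel gripper is mounted at the origin on the work surface. World frame = base frame: x ahead of the robot, y to its left, z up, the work surface at z = 0. Lengths are in m, angles in rad, forces in N, time in s.
With the tool pointing down it reaches from about 0.425 to 0.95 m from the base axis. Payload 4.7 kg.
Tool frame: the origin (TCP) lies on the centre line of the jaws, within the pads' length; the fingertips stand 25 mm ahead of it and the grasp point (between the pads) lies 6 mm ahead of it; z points along the fingers, y is the line along which they close (so a half turn about z gives the same grasp; the last joint's range is limited). The gripper opens to 85 mm and grips with 20 to 120 N. Pads are 22 mm wide; open, the fingers measure 114 mm over their backs; the gripper's body (76 mm by 85 mm) begins 54 mm behind the grasp point. The pads swing forward as they close: fully open they stand 13 mm farther back than shut.
Start: joints at [1.215, 0.469, -0.049, 1.532, 0.024, 1.141, -0.082], TCP at [0.217, -0.639, 0.228] pointing down, gripper open.
Joint ranges: [-2.59, 2.59], [-0.33, 1.99], [-1.39, 1.29], [0.1, 2.45], [-1.04, 4.18], [0.21, 1.99], [-2.66, 2.66]. Speed limits (rad/s): [2.57, 2.57, 3.14, 3.14, 3.14, 3.14, 3.14].

## Interface

Orientations are given as a 3x3 rotation matrix whose columns are the frame's x, y, z axes.
In Python, from bench import manip, camera, calibration, finder gives the robot as it stands.
- The arm moves only by the shell command python3 -m inch 'ROWS' [FORCE]. ROWS is JSON, a list of rows, each a list of 5 numbers: the shift along the tool's x, y, z in m, then the turn about the tool's z in degrees, then the gripper command: -1 is fully open, 1 is shut, values between are in proportion. In form: [[tx, ty, tz, roll, fingers], ...]. A call has 1 to 12 rows; each row is the pose to reach, as a shift and turn from the pose commanded when the call began, along the tool's axes at that moment; what a row does not reach only later rows make up. A row lasts 1/10 s, in which the tool goes at most 50 mm and 8.59 degrees, less where a joint would pass 70% of its speed; a pose out of reach is approached as far as the arm can. A call with a gripper value outside its range is refused whole. The fingers move at their own pace and stop on an object; FORCE is the grip in N (left out, the last holds). Time passes only in rows, so rows that repeat a pose let the fingers close. It gives the time, the measured TCP pose, the force, the opening and the grip force at its end, in the units of the state.
- manip.get_state(): the state, without advancing time (a new reading comes with each control period).
- camera(name): name is "side" or "top" or "wrist"; returns the picture (400x640x3 uint8, red, green, blue); there is no depth.
- calibration(name): a dict with "K" (3x3 intrinsics, pixels), "world_from_camera" (4x4, takes a point from camera to world coordinates). Camera axes: x right, y down, z forward; pixel columns grow to the right and rows downward; lengths in m; the calibration is good to about 2 mm. The wrist camera is an equidistant fisheye: a pixel r from the principal point sees the ray r / f radians off the axis. A picture is of the moment at which its call begins: read the wrist's pose just before it. calibration takes no time and is no camera call; for the wrist camera it gives the pose at the moment of the call.
- manip.finish_job(): hands the job in; it is judged then, once.
Trained networks look in the newest picture that a camera, given by its name, has taken for a name from the list of things; names that differ only in an ending like _2 or _b are one class to them, and where a whole thing is asked for, a point or a joint stands for the part that bears it (a point fixed in the world has none). Each returns a list of dicts, best first, with "conf" (0 to 1); they miss things now and then, are a little off and sometimes report something else, mostly with a low value. They report only what shows in the picture. A call takes as long as a camera call.
- finder.cut_out(camera, target): "mask" (400x640 bool, what is visible of it) and "bbox" ([centre column, centre row, width, height] in pixels, round what is visible of it).
The state is a dict: "time": time; "joint_positions": joint angles; "qvel": joint speeds; "effort": joint torques, N m; "position": TCP position; "ee_rot": TCP orientation; "ft_force": force on the tool from outside, world axes, zero at the start; "wrist_torque": the same for the moment, N m; "gripper_width": opening from 0.0 (shut) to 1.0 (fully open); "grip_force": force on a finger pad.
Only numpy, scipy, OpenCV 4.12 (cv2) and the standard library are available. Lean on these libraries where they do the work, as an engineer would, in place of code of your own. Each camera call takes 0.05 s, during which the arm holds its last target. There are 200 camera calls.

## Task

Set the four portable speakers out on the white display discs in order of size, one upright in the middle of each disc, with the smallest on the disc next to the card terminal and the largest on the disc farthest from it. Set each one down gently, do not drop it, and leave the coffee cup standing where it is.

Things in the scene. Friction and masses are not known exactly. Their poses are not given: they have to be found in the camera images.
- mini_center (a point): the smallest of the four loose portable speakers: an upright plain cylinder of grey cloth with black rubber caps, 38 mm in diameter and 54 mm tall; this point is at its centre, half-way up (27 mm above its underside), z up along its axis. At the start it stands on the counter (z = 0).
- small_center (a point): the second smallest of the four loose portable speakers: an upright plain cylinder of grey cloth with black rubber caps, 46 mm in diameter and 76 mm tall; this point is at its centre, half-way up (38 mm above its underside), z up along its axis. At the start it stands on the counter (z = 0).
- medium_center (a point): the second largest of the four loose portable speakers: an upright plain cylinder of grey cloth with black rubber caps, 54 mm in diameter and 102 mm tall; this point is at its centre, half-way up (51 mm above its underside), z up along its axis. At the start it stands on the counter (z = 0).
- large_center (a point): the largest of the four loose portable speakers: an upright plain cylinder of grey cloth with black rubber caps, 62 mm in diameter and 130 mm tall; this point is at its centre, half-way up (65 mm above its underside), z up along its axis. At the start it stands on the counter (z = 0).
- disc_a_top (a point): one of the four identical white display discs (90 mm in diameter, 8 mm thick, fixed) that stand in a row, about 108 mm apart, on a low black display base 450 mm long, 125 mm wide and 12 mm thick; this point is the centre of the disc's upper face, 20 mm above the counter. The letters say nothing of the place in the row, which changes.
- disc_b_top (a point): one of the four identical white display discs (90 mm in diameter, 8 mm thick, fixed) that stand in a row, about 108 mm apart, on a low black display base 450 mm long, 125 mm wide and 12 mm thick; this point is the centre of the disc's upper face, 20 mm above the counter. The letters say nothing of the place in the row, which changes.
- disc_c_top (a point): one of the four identical white display discs (90 mm in diameter, 8 mm thick, fixed) that stand in a row, about 108 mm apart, on a low black display base 450 mm long, 125 mm wide and 12 mm thick; this point is the centre of the disc's upper face, 20 mm above the counter. The letters say nothing of the place in the row, which changes.
- disc_d_top (a point): one of the four identical white display discs (90 mm in diameter, 8 mm thick, fixed) that stand in a row, about 108 mm apart, on a low black display base 450 mm long, 125 mm wide and 12 mm thick; this point is the centre of the disc's upper face, 20 mm above the counter. The letters say nothing of the place in the row, which changes.
- terminal_top (a point): the black card terminal with keys and a small screen (165 mm long, 78 mm wide, 52 mm high at most, fixed) that stands on the counter just beyond one end of the row of discs, about 140 mm from the nearest disc's centre; at the other end stands a clear holder of cards, 107 mm high. This point is at the terminal's middle, on top.
- coffee_center (a point): a lidded paper coffee cup, loose, 106 mm tall, 80 mm across at the lid and 56 mm at the foot, standing upright among the speakers; this point is on its axis, half-way up.

How it is judged:
By the outcome, as a careful person would: the job done as asked, in the order asked, and still so for the second after the job is handed in, with the robot touching nothing.
It also fails if it takes over 112 s, if anything falls off the work surface, if the arm or the gripper's body presses on something with over 40 N, if the wrist force passes 120 N, or if a joint passes its speed limit or range.

## Working session

There is one attempt and no reset: what is moved stays moved. The work goes in short steps, Python scripts to look and compute and a shell command to move; the robot and the scene stay as the last step left them, time stands still between calls to the robot, and variables do not carry over. Pictures are saved under pics/ and viewed, at most 14 in all, crops included, and the job is handed in when it is done.

```bash
ls; mkdir -p pics
python3 - <<'E'
from bench import manip, camera, calibration, finder
import cv2,numpy as np
s=manip.get_state();print(s['time'],s['position'],np.round(s['ee_rot'],3).tolist(),s['gripper_width'])
for n in ['top','side']:
    im=camera(n);cv2.imwrite(f'pics/{n}0.png',im[:,:,::-1]);c=calibration(n);print(n,c['K'],np.round(c['world_from_camera'],3).tolist())
E
```

```text
pics
0.0 [ 0.21650821 -0.63872453  0.22726468] [[0.947, 0.321, -0.001], [0.321, -0.947, 0.002], [-0.0, -0.002, -1.0]] 1.0020003217419258
top [[406.22903952   0.         321.05937771]
 [  0.         406.22903952 193.79408061]
 [  0.           0.           1.        ]] [[0.02, -0.988, 0.153, 0.417], [-1.0, -0.02, 0.004, -0.03], [-0.001, -0.153, -0.988, 0.9], [0.0, 0.0, 0.0, 1.0]]
side [[366.80345531   0.         315.33874951]
 [  0.         366.80345531 197.72750251]
 [  0.           0.           1.        ]] [[0.986, -0.124, 0.112, 0.45], [-0.166, -0.643, 0.748, -0.743], [-0.021, -0.756, -0.654, 0.73], [0.0, 0.0, 0.0, 1.0]]
```

View pics/top0.png

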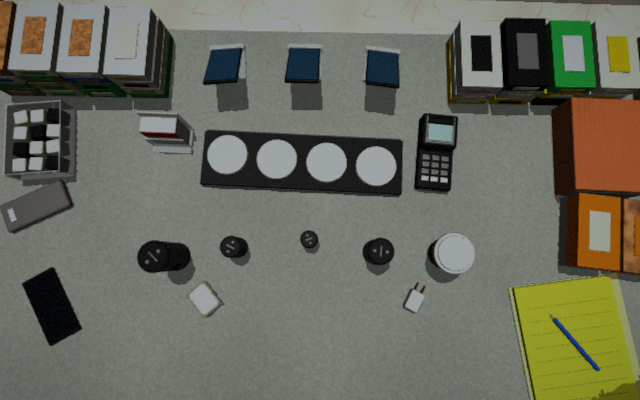

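View pics/side0.png

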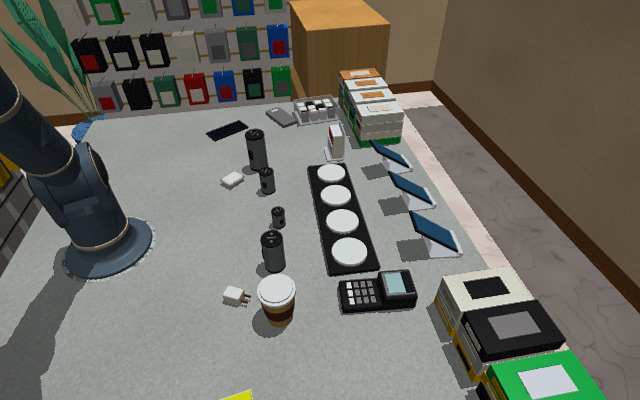

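The top view shows the large speaker at (153,256), small at (233,246), mini at (309,240), medium at (378,251) and the coffee cup at (453,253). The discs run from (227,155) to (376,166), with the terminal on the right at (436,155). The side view agrees, so mini goes on the rightmost disc (376,166) and large on the leftmost.

```bash
cat > h.py <<'E'
from bench import manip, camera, calibration, finder
import numpy as np
from scipy.optimize import least_squares
D=dict(mini=(.038,.054),small=(.046,.076),medium=(.054,.102),large=(.062,.130))
A=np.linspace(0,2*np.pi,120,endpoint=False)
def proj(n,P,c=None):
    c=c or calibration(n);T=np.linalg.inv(c['world_from_camera']);p=P@T[:3,:3].T+T[:3,3]
    u=p@c['K'].T;return u[:,:2]/u[:,2:]
def cyl(x,y,d,h,z0=0,d2=None):
    return np.vstack([np.c_[x+r/2*np.cos(A),y+r/2*np.sin(A),0*A+z] for z,r in((z0,d),(z0+h,d2 or d))])
def box(u):
    a,b=u.min(0),u.max(0);return np.r_[(a+b)/2,b-a]
def fit(obs,d,h,z0,x0,d2=None):
    # obs {cam:bbox}
    f=lambda v:np.concatenate([(box(proj(n,cyl(v[0],v[1],d,h,z0,d2)))-b+np.r_[.5,.5,0,0])*np.r_[1,1,.3,.3] for n,b in obs.items()])
    r=least_squares(f,x0);return r.x,r.fun
def ray(n,u,z):
    c=calibration(n);T=c['world_from_camera'];d=T[:3,:3]@np.linalg.inv(c['K'])@np.r_[u,1];return (T[:3,3]+d*(z-T[2,3])/d[2])[:2]
E
python3 - <<'E'
from h import *
px=dict(mini=(309,240),small=(233,246),medium=(378,251),large=(153,256),coffee=(453,253))
for n in('top','side'):camera(n)
for k,(d,h,d2) in {**{k:v+(None,) for k,v in D.items()},'coffee':(.056,.106,.08)}.items():
    x0=ray('top',px[k],h);obs={}
    for n in('top','side'):
        pc=proj(n,np.array([[*x0,h/2]]))[0]
        L=finder.cut_out(n,k+'_center')
        L=[l for l in L if np.hypot(*(np.array(l['bbox'][:2])-pc))<25]
        if L: obs[n]=np.array(L[0]['bbox']); print(k,n,round(L[0]['conf'],2))
    print(k,np.round(x0,4),'both',*[np.round(q,4 if i==0 else 1) for i,q in enumerate(fit(obs,d,h,0,x0,d2))],*[(n,np.round(fit({n:o},d,h,0,x0,d2)[0],4)) for n,o in obs.items()])
L={n:finder.cut_out(n,'disc_a_top') for n in('top','side')}
for p in((227,155),(277,159),(326,162),(376,166)):
    x0=ray('top',p,.02);o=[]
    for n in L:
        pc=proj(n,np.array([[*x0,.018]]))[0]
        m=[l for l in L[n] if np.hypot(*(np.array(l['bbox'][:2])-pc))<15]
        if m:o.append((n,round(m[0]['conf'],2),*np.round(fit({n:np.array(m[0]['bbox'])},.09,.008,.012,x0)[0],4)))
    print('disc',np.round(x0,4),o)
E
```

```text
mini top 0.62
mini side 0.65
mini [ 0.4509 -0.0035] both [ 4.576e-01 -3.000e-04] [ 0.4  0.7  0.7 -0.3  0.7 -0.9 -0.2 -0.3] ('top', array([0.459 , 0.0005])) ('side', array([ 0.4553, -0.0034]))
small top 0.95
small side 0.74
small [0.4349 0.1485] both [0.4364 0.1581] [-0.1  0.2  0.   0.1  0.3  0.1  0.5  0.1] ('top', array([0.4369, 0.158 ])) ('side', array([0.4355, 0.1588]))
medium top 0.73
medium side 0.55
medium [ 0.4303 -0.1397] both [ 0.433  -0.1485] [-0.8  0.5  0.5  0.1  0.8  1.1  1.6  0.6] ('top', array([ 0.434 , -0.1501])) ('side', array([ 0.4315, -0.1446]))
large top 0.87
large side 0.83
large [0.4122 0.2858] both [0.4139 0.2859] [ 0.3 -0.9 -1.  -0.4 -1.7 -0.7  0.8 -0.1] ('top', array([0.4122, 0.2864])) ('side', array([0.4194, 0.2806]))
coffee top 0.86
coffee side 0.93
coffee [ 0.4293 -0.2842] both [ 0.4275 -0.2859] [ 0.3 -1.2  2.   0.3 -1.3 -0.3 -0.3  0.6] ('top', array([ 0.4253, -0.2852])) ('side', array([ 0.43 , -0.287]))
disc [0.6367 0.1847] []
disc [0.6298 0.0731] []
disc [ 0.6251 -0.036 ] []
disc [ 0.6182 -0.1469] [('top', 0.69, np.float64(0.62), np.float64(-0.149)), ('side', 0.71, np.float64(0.6266), np.float64(-0.148))]
```

Run:
```python
from h import *
import cv2
X={}
for n in('top','side'):
    im=camera(n);m=(im.min(2)>150).astype(np.uint8)
    k,lab,st,ce=cv2.connectedComponentsWithStats(m)
    for p in((227,155),(277,159),(326,162),(376,166)):
        x0=ray('top',p,.02);pc=proj(n,np.array([[*x0,.02]]))[0];l=lab[int(pc[1]),int(pc[0])]
        s=st[l];b=np.array([s[0]+(s[2]-1)/2,s[1]+(s[3]-1)/2,s[2]-1,s[3]-1])
        # upper face only: centroid
        print(n,p,l,s, np.round(ray(n,ce[l],.019),4))
```

```text
top (227, 155) 320 [ 208  136   38   37 1116] [0.6391 0.1858]
top (277, 159) 322 [ 258  140   38   38 1129] [0.6306 0.0747]
top (326, 162) 327 [ 307  144   39   37 1133] [ 0.6256 -0.0362]
top (376, 166) 330 [ 357  147   38   38 1138] [ 0.6191 -0.1464]
side (227, 155) 8 [   54   103   480   297 69812] [ 0.4462 -0.1621]
side (277, 159) 62 [321 185  30  19 452] [0.6331 0.0737]
side (326, 162) 66 [326 209  33  23 573] [ 0.6282 -0.0381]
side (376, 166) 95 [332 237  35  27 738] [ 0.6212 -0.1487]
```

```bash
python3 -m inch '[[0.362,-0.394,0,18.7,-1],[0.362,-0.394,0,18.7,-1],[0.362,-0.394,0,18.7,-1],[0.362,-0.394,0,18.7,-1],[0.362,-0.394,0,18.7,-1],[0.362,-0.394,0,18.7,-1],[0.362,-0.394,0,18.7,-1],[0.362,-0.394,0,18.7,-1],[0.362,-0.394,0,18.7,-1],[0.362,-0.394,0,18.7,-1],[0.362,-0.394,0,18.7,-1],[0.362,-0.394,0,18.7,-1]]' 40
python3 - <<'E'
from h import *
import cv2
s=manip.get_state();print(s['time'],s['position'],np.round(s['ee_rot'],3).tolist(),s['joint_positions'])
c=calibration('wrist');print(c['K'],c['world_from_camera'])
cv2.imwrite('pics/w1.png',camera('wrist')[:,:,::-1])
E
```

```text
time: 2.1
position: [0.4352, -0.1446, 0.2289]
ee_rot: [[1.0, 0.01, 0.002], [0.01, -1.0, 0.001], [0.002, -0.001, -1.0]]
ft_force: [-0.8, -0.2, -0.6]
gripper_width: 1.001
grip_force: 0.0
2.1 [ 0.43519712 -0.14462808  0.22891034] [[1.0, 0.01, 0.002], [0.01, -1.0, 0.001], [0.002, -0.001, -1.0]] [ 0.51141185  0.12920829 -0.30678164  2.01006551  0.04392458  1.00694288
 -1.37701441]
[[309.70691629   0.         316.38327751]
 [  0.         309.70691629 195.45391569]
 [  0.           0.           1.        ]] [[ 0.01048493 -0.95822803 -0.28581306  0.50760114]
 [-0.99994336 -0.01056981 -0.00124573 -0.14390814]
 [-0.0018273   0.28580993 -0.95828458  0.37501498]
 [ 0.          0.          0.          1.        ]]
```

View pics/w1.png

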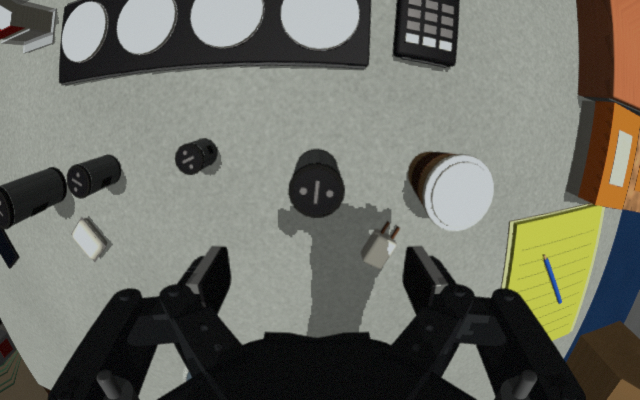

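The wrist view shows the medium speaker's cap at (316,189), mini at (195,157), the cup at (458,192), and the discs at the top edge. I'll refine the positions with the fisheye model.

```bash
cat >> h.py <<'E'
_proj=proj
def proj(n,P,c=None):
    if n!='wrist': return _proj(n,P,c)
    c=c or calibration(n);T=np.linalg.inv(c['world_from_camera']);p=P@T[:3,:3].T+T[:3,3]
    r=np.hypot(p[:,0],p[:,1]);th=np.arctan2(r,p[:,2]);K=c['K']
    return np.c_[K[0,2]+K[0,0]*th*p[:,0]/r,K[1,2]+K[1,1]*th*p[:,1]/r]
def look(k,x0,z0=0):
    d,h=D[k];pc=proj('wrist',np.array([[*x0,z0+h/2]]))[0]
    L=[l for l in finder.cut_out('wrist',k+'_center') if np.hypot(*(np.array(l['bbox'][:2])-pc))<35]
    if not L: return k,'missed'
    r=fit({'wrist':np.array(L[0]['bbox'])},d,h,z0,x0);return k,round(L[0]['conf'],2),np.round(r[0],4),np.round(r[1],1)
E
python3 - <<'E'
from h import *
camera('wrist')
for k,x in dict(mini=(.457,0),small=(.436,.158),medium=(.433,-.148)).items(): print(*look(k,x))
E
```

```text
mini 0.83 [ 0.4508 -0.0017] [-0.  -0.   0.6  1.1]
small 0.67 [0.4336 0.1514] [-0.1  0.   1.3  1. ]
medium 0.8 [ 0.4277 -0.1486] [-0.  -0.1  0.3  1.3]
```

```bash
python3 -m inch '[[-0.004,0.002,0.04,0.6,-1],[-0.004,0.002,0.08,0.6,-1],[-0.004,0.002,0.12,0.6,-1],[-0.004,0.002,0.14,0.6,-1],[-0.004,0.002,0.158,0.6,-1],[-0.004,0.002,0.158,0.6,-1],[-0.004,0.002,0.158,0.6,-1]]' 40; python3 -m inch '[[0,0,0,0,1],[0,0,0,0,1],[0,0,0,0,1],[0,0,0,0,1],[0,0,0,0,1],[0,0,0,0,1],[0,0,0,0,1],[0,0,0,0,1]]' 40
```

```text
time: 3.05
position: [0.429, -0.1529, 0.0705]
ee_rot: [[1.0, -0.012, -0.0], [-0.012, -1.0, -0.0], [-0.0, 0.0, -1.0]]
ft_force: [0.8, -1.3, 0.1]
gripper_width: 0.999
grip_force: 0.0
time: 3.85
position: [0.4303, -0.1518, 0.0717]
ee_rot: [[1.0, -0.01, 0.003], [-0.01, -1.0, -0.001], [0.003, 0.001, -1.0]]
ft_force: [-0.3, 2.8, 5.8]
gripper_width: 0.626
grip_force: 40.5
```

```bash
python3 -m inch '[[0,0,-0.04,0,1],[0,0,-0.08,0,1],[0,0,-0.12,0,1],[0.03,-0.034,-0.13,0,1],[0.06,-0.068,-0.13,0,1],[0.09,-0.103,-0.13,0,1],[0.12,-0.137,-0.13,0,1],[0.15,-0.171,-0.13,0,1],[0.18,-0.205,-0.13,0,1],[0.2,-0.228,-0.13,0,1],[0.2,-0.228,-0.13,0,1],[0.2,-0.228,-0.13,0,1]]' 40; python3 -m inch '[[0,0,0,0,1],[0,0,0,0,1],[0,0,0,0,1]]'
python3 - <<'E'
from h import *
import cv2
cv2.imwrite('pics/w2.png',camera('wrist')[:,:,::-1])
p=manip.get_state()['position'];print(p)
print(look('medium',p[:2],p[2]-.071))
E
```

```text
time: 5.05
position: [0.6306, 0.0743, 0.1993]
ee_rot: [[1.0, -0.009, -0.002], [-0.009, -1.0, -0.001], [-0.002, 0.001, -1.0]]
ft_force: [0.0, 0.1, -4.2]
gripper_width: 0.627
grip_force: 42.9
time: 5.35
position: [0.631, 0.0728, 0.2005]
ee_rot: [[1.0, -0.012, 0.0], [-0.012, -1.0, -0.001], [0.0, 0.001, -1.0]]
ft_force: [-1.0, -0.2, -3.6]
gripper_width: 0.625
grip_force: 42.9
[0.63108981 0.07305088 0.20051985]
('medium', 0.56, array([0.6267, 0.0723]), array([ 0. , -0.1,  0.3,  3.5]))
```

View pics/w2.png

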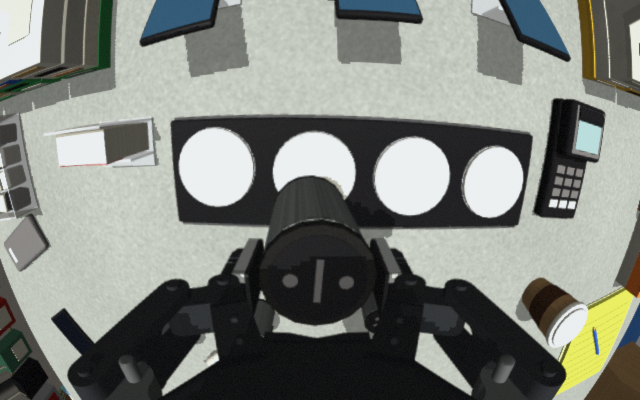

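Medium is held upright, its cap at about (317,285) over the second disc at (314,168). The other discs are clear, so I'll measure them from this picture too.

Run:
```python
from h import *
import cv2
im=cv2.imread('pics/w2.png');m=(im.min(2)>150).astype(np.uint8);k,lab,st,ce=cv2.connectedComponentsWithStats(m)
c=calibration('wrist')
for (u,v),x0 in {(217,167):(.639,.185),(412,175):(.627,-.037),(493,181):(.62,-.1475)}.items():
    l=lab[v,u];s=st[l]
    P=lambda q:np.c_[q[0]+.045*np.cos(A),q[1]+.045*np.sin(A),0*A+.02]
    def cen(q):
        u=proj('wrist',P(q),c).astype(np.float32);M=cv2.moments(u);return np.r_[M['m10'],M['m01']]/M['m00']
    r=least_squares(lambda q:cen(q)-ce[l],x0);print(s,np.round(r.x,4))
```

```text
[ 179  128   74   79 4602] [0.6393 0.1872]
[ 374  137   76   78 4603] [ 0.6263 -0.0344]
[ 464  146   59   72 3242] [ 0.6197 -0.1448]
```

```bash
python3 -m inch '[[0.004,-0.002,0.03,0,1],[0.004,-0.002,0.06,0,1],[0.004,-0.002,0.085,0,1],[0.004,-0.002,0.1,0,1],[0.004,-0.002,0.105,0,1],[0.004,-0.002,0.107,0,1],[0.004,-0.002,0.108,0,1],[0.004,-0.002,0.108,0,1],[0.004,-0.002,0.108,0,1]]'; python3 -m inch '[[0,0,0.0005,0,1],[0,0,0.0005,0,1]]'
```

```text
time: 6.35
position: [0.6361, 0.0762, 0.0934]
ee_rot: [[1.0, -0.01, 0.002], [-0.01, -1.0, 0.0], [0.002, -0.0, -1.0]]
ft_force: [-0.7, -0.6, -4.5]
gripper_width: 0.622
grip_force: 42.8
time: 6.55
position: [0.6355, 0.076, 0.0921]
ee_rot: [[1.0, -0.01, 0.001], [-0.01, -1.0, -0.0], [0.001, 0.0, -1.0]]
ft_force: [-0.2, -0.1, -4.7]
gripper_width: 0.622
grip_force: 42.8
```

Not yet in contact (load is still about -4.5 N), so I'll go down in small steps.

```bash
python3 -m inch '[[0,0,0.0007,0,1],[0,0,0.0007,0,1]]';python3 -m inch '[[0,0,0.0008,0,1],[0,0,0.0008,0,1]]';python3 -m inch '[[0,0,0.0008,0,1],[0,0,0.0008,0,1]]'
```

```text
time: 6.75
position: [0.6359, 0.0761, 0.0919]
ee_rot: [[1.0, -0.01, 0.001], [-0.01, -1.0, -0.0], [0.001, 0.0, -1.0]]
ft_force: [-0.4, 0.1, 0.2]
gripper_width: 0.622
grip_force: 43.0
time: 6.95
position: [0.6363, 0.0762, 0.0918]
ee_rot: [[1.0, -0.01, 0.002], [-0.01, -1.0, -0.0], [0.002, 0.0, -1.0]]
ft_force: [0.1, -0.0, 5.4]
gripper_width: 0.627
grip_force: 43.1
time: 7.15
position: [0.6367, 0.0762, 0.0918]
ee_rot: [[1.0, -0.01, 0.003], [-0.01, -1.0, -0.0], [0.003, 0.0, -1.0]]
ft_force: [-1.8, -0.6, 8.7]
gripper_width: 0.621
grip_force: 43.2
```

```bash
python3 -m inch '[[0,0,0,0,-1],[0,0,0,0,-1],[0,0,0,0,-1],[0,0,0,0,-1],[0,0,-0.03,0,-1],[0,0,-0.07,0,-1],[0,0,-0.11,0,-1],[-0.045,0.02,-0.11,0,-1],[-0.09,0.04,-0.11,0,-1],[-0.135,0.06,-0.11,0,-1],[-0.181,0.08,-0.11,0,-1],[-0.181,0.08,-0.11,0,-1]]'; python3 -m inch '[[0,0,0,0,-1],[0,0,0,0,-1]]'
python3 - <<'E'
from h import *
import cv2
cv2.imwrite('pics/w3.png',camera('wrist')[:,:,::-1])
p=manip.get_state()['position'];print(p,calibration('wrist')['world_from_camera'][:3,3])
print(look('mini',(.455,-.002)),look('medium',(.632,.075),.02),look('small',(.435,.157)))
E
```

```text
time: 8.35
position: [0.4465, -0.0053, 0.1981]
ee_rot: [[1.0, -0.014, -0.007], [-0.014, -1.0, -0.004], [-0.007, 0.004, -1.0]]
ft_force: [0.3, 0.6, -0.0]
gripper_width: 0.998
grip_force: 0.0
time: 8.55
position: [0.455, -0.0017, 0.2001]
ee_rot: [[1.0, -0.01, 0.002], [-0.01, -1.0, 0.0], [0.002, -0.0, -1.0]]
ft_force: [0.9, -0.3, 0.7]
gripper_width: 1.0
grip_force: 0.0
[ 0.45508716 -0.0014742   0.19990945] [ 0.5275747  -0.00210366  0.34596871]
('mini', 0.61, array([ 4.525e-01, -1.000e-04]), array([-0. , -0. ,  0.7,  1.9])) ('medium', 0.95, array([0.6063, 0.0763]), array([-0.2,  0.9,  2.8, 15.1])) ('small', 0.57, array([0.432 , 0.1549]), array([0. , 0. , 2.1, 0.5]))
```

View pics/w3.png

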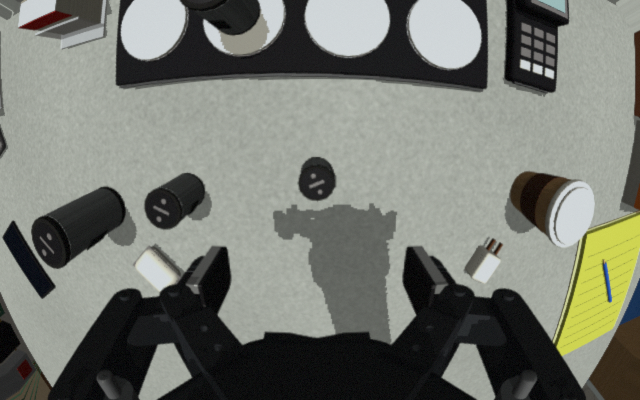

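Medium is standing on its disc, and mini's cap is at (318,181), directly ahead of the jaws. I'll go down to it.

```bash
python3 -m inch '[[-0.001,0,0.04,0,-1],[-0.001,0,0.08,0,-1],[-0.001,0,0.12,0,-1],[-0.001,0,0.15,0,-1],[-0.001,0,0.164,0,-1],[-0.001,0,0.164,0,-1],[-0.001,0,0.164,0,-1]]' 30; python3 -m inch '[[0,0,0,0,1],[0,0,0,0,1],[0,0,0,0,1],[0,0,0,0,1],[0,0,0,0,1],[0,0,0,0,1],[0,0,0,0,1],[0,0,0,0,1],[0,0,0,0,1],[0,0,0,0,1]]' 30
```

```text
time: 9.45
position: [0.4533, -0.0017, 0.0355]
ee_rot: [[1.0, -0.01, 0.0], [-0.01, -1.0, 0.0], [0.0, -0.0, -1.0]]
ft_force: [0.0, 0.2, 0.2]
gripper_width: 1.001
grip_force: 0.0
time: 10.45
position: [0.4533, -0.0022, 0.0363]
ee_rot: [[1.0, -0.01, 0.002], [-0.01, -1.0, -0.0], [0.002, 0.0, -1.0]]
ft_force: [-0.5, 0.1, 7.7]
gripper_width: 0.434
grip_force: 29.6
```

```bash
python3 -m inch '[[0,0,-0.04,0,1],[0,0,-0.08,0,1],[0,0,-0.12,0,1],[0.03,0.025,-0.13,0,1],[0.06,0.051,-0.13,0,1],[0.09,0.076,-0.13,0,1],[0.12,0.102,-0.13,0,1],[0.15,0.127,-0.13,0,1],[0.168,0.143,-0.13,0,1],[0.168,0.143,-0.13,0,1],[0.168,0.143,-0.13,0,1],[0.168,0.143,-0.13,0,1]]'; python3 -m inch '[[0,0,0.03,0,1],[0,0,0.06,0,1],[0,0,0.06,0,1],[0,0,0.06,0,1]]'
python3 - <<'E'
from h import *
import cv2
cv2.imwrite('pics/w4.png',camera('wrist')[:,:,::-1])
p=manip.get_state()['position'];print(p)
print(look('mini',p[:2],p[2]-.036))
print(look('medium',(.632,.075),.02))
E
```

```text
time: 11.65
position: [0.6182, -0.1456, 0.1652]
ee_rot: [[1.0, -0.009, -0.001], [-0.009, -1.0, 0.001], [-0.001, -0.001, -1.0]]
ft_force: [0.5, 0.1, -0.6]
gripper_width: 0.43
grip_force: 31.1
time: 12.05
position: [0.6188, -0.146, 0.1059]
ee_rot: [[1.0, -0.009, -0.001], [-0.009, -1.0, 0.0], [-0.001, -0.0, -1.0]]
ft_force: [0.9, -1.1, -0.5]
gripper_width: 0.425
grip_force: 31.0
[ 0.61980854 -0.14626743  0.10700406]
('mini', 0.59, array([ 0.619 , -0.1461]), array([-0. ,  0.1,  1.8,  1.9]))
('medium', 0.84, array([0.633 , 0.0724]), array([-0.7,  0.2,  4.8,  2.4]))
```

View pics/w4.png

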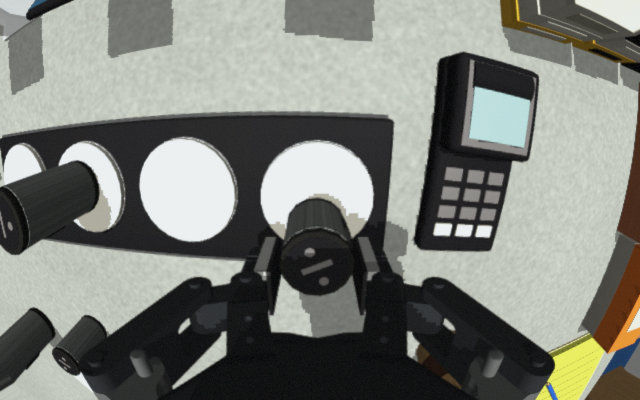

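Mini is held upright over the rightmost disc, cap at (317,260), centred to about 1 mm. I'll lower it.

```bash
python3 -m inch '[[0,0,0.025,0,1],[0,0,0.04,0,1],[0,0,0.047,0,1],[0,0,0.048,0,1],[0,0,0.049,0,1],[0,0,0.049,0,1],[0,0,0.049,0,1]]'; python3 -m inch '[[0,0,0.001,0,1],[0,0,0.001,0,1]]';python3 -m inch '[[0,0,0.0008,0,1],[0,0,0.0008,0,1]]'
```

```text
time: 12.9
position: [0.6197, -0.1469, 0.0572]
ee_rot: [[1.0, -0.01, 0.001], [-0.01, -1.0, -0.0], [0.001, 0.0, -1.0]]
ft_force: [0.4, 0.2, -0.8]
gripper_width: 0.427
grip_force: 31.1
time: 13.1
position: [0.6198, -0.1469, 0.0565]
ee_rot: [[1.0, -0.01, 0.002], [-0.01, -1.0, -0.0], [0.002, 0.0, -1.0]]
ft_force: [0.2, -0.6, 3.8]
gripper_width: 0.43
grip_force: 31.3
time: 13.3
position: [0.62, -0.1468, 0.0564]
ee_rot: [[1.0, -0.01, 0.002], [-0.01, -1.0, -0.001], [0.002, 0.001, -1.0]]
ft_force: [-2.3, -0.3, 7.7]
gripper_width: 0.431
grip_force: 31.9
```

```bash
python3 -m inch '[[0,0,0,0,-1],[0,0,0,0,-1],[0,0,0,0,-1],[0,0,0,0,-1],[0,0,0,0,-1],[0,0,-0.03,0,-1],[0,0,-0.07,0,-1],[0,0,-0.11,0,-1],[0,0,-0.15,0,-1],[-0.024,-0.038,-0.15,0,-1],[-0.048,-0.076,-0.15,0,-1],[-0.072,-0.114,-0.15,0,-1]]'; python3 -m inch '[[-0.024,-0.038,0,0,-1],[-0.048,-0.076,0,0,-1],[-0.072,-0.114,0,0,-1],[-0.096,-0.152,0,0,-1],[-0.116,-0.187,0,0,-1],[-0.116,-0.187,0,0,-1],[-0.116,-0.187,0,0,-1],[-0.116,-0.187,0,0,-1]]'
python3 - <<'E'
from h import *
import cv2
cv2.imwrite('pics/w5.png',camera('wrist')[:,:,::-1])
p=manip.get_state()['position'];print(p)
print(look('small',(.434,.156)),look('large',(.414,.285)))
E
```

```text
time: 14.5
position: [0.5474, -0.031, 0.205]
ee_rot: [[1.0, -0.011, 0.001], [-0.011, -1.0, -0.0], [0.001, -0.0, -1.0]]
ft_force: [0.2, 1.0, -0.5]
gripper_width: 0.997
grip_force: 0.0
time: 15.3
position: [0.4348, 0.155, 0.2047]
ee_rot: [[1.0, -0.012, 0.0], [-0.012, -1.0, -0.0], [0.0, 0.0, -1.0]]
ft_force: [-0.2, -0.5, 0.3]
gripper_width: 1.002
grip_force: 0.0
[0.43486586 0.15476441 0.20458747]
('small', 0.74, array([0.4334, 0.1544]), array([0. , 0. , 0.7, 0.1])) ('large', 0.73, array([0.411 , 0.2862]), array([0. , 0. , 1.6, 0.8]))
```

View pics/w5.png

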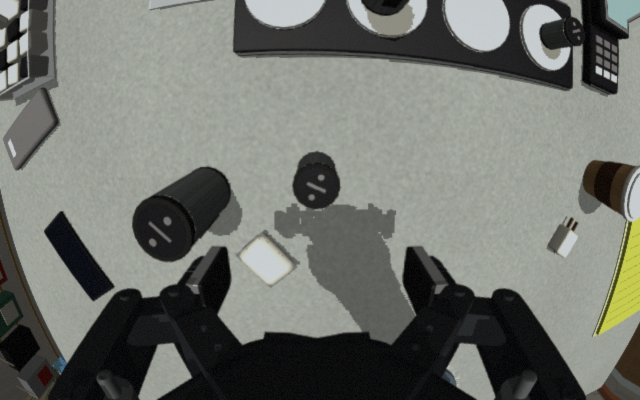

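Mini and medium both stand on their discs. The small speaker's cap is at (317,183), lined up with the jaws.

```bash
python3 -m inch '[[0,-0.001,0.04,0,-1],[0,-0.001,0.08,0,-1],[0,-0.001,0.12,0,-1],[0,-0.001,0.145,0,-1],[0,-0.001,0.154,0,-1],[0,-0.001,0.154,0,-1],[0,-0.001,0.154,0,-1]]' 35; python3 -m inch '[[0,0,0,0,1],[0,0,0,0,1],[0,0,0,0,1],[0,0,0,0,1],[0,0,0,0,1],[0,0,0,0,1],[0,0,0,0,1],[0,0,0,0,1],[0,0,0,0,1],[0,0,0,0,1]]' 35
```

```text
time: 16.15
position: [0.4353, 0.1573, 0.0516]
ee_rot: [[1.0, -0.011, 0.002], [-0.011, -1.0, 0.001], [0.002, -0.001, -1.0]]
ft_force: [0.1, -0.6, -0.4]
gripper_width: 0.996
grip_force: 0.0
time: 17.15
position: [0.435, 0.157, 0.0518]
ee_rot: [[1.0, -0.01, 0.002], [-0.01, -1.0, -0.0], [0.002, 0.0, -1.0]]
ft_force: [-1.3, -1.1, 4.6]
gripper_width: 0.523
grip_force: 34.9
```

```bash
python3 -m inch '[[0,0,-0.04,0,1],[0,0,-0.08,0,1],[0,0,-0.12,0,1],[0,0,-0.15,0,1],[0.032,0.032,-0.15,0,1],[0.064,0.064,-0.15,0,1],[0.096,0.096,-0.15,0,1],[0.128,0.128,-0.15,0,1],[0.16,0.16,-0.15,0,1],[0.193,0.191,-0.15,0,1],[0.193,0.191,-0.15,0,1],[0.193,0.191,-0.15,0,1]]'; python3 -m inch '[[0,0,0.04,0,1],[0,0,0.07,0,1],[0,0,0.07,0,1],[0,0,0.07,0,1]]'
python3 - <<'E'
from h import *
import cv2
cv2.imwrite('pics/w6.png',camera('wrist')[:,:,::-1])
p=manip.get_state()['position'];print(p)
print(look('small',p[:2],p[2]-.0518))
print(look('medium',(.632,.075),.02), look('mini',(.62,-.147),.02))
E
```

```text
time: 18.35
position: [0.6249, -0.037, 0.1996]
ee_rot: [[1.0, -0.013, -0.002], [-0.013, -1.0, 0.0], [-0.002, -0.0, -1.0]]
ft_force: [-0.9, 1.9, -2.8]
gripper_width: 0.524
grip_force: 37.7
time: 18.75
position: [0.6248, -0.0347, 0.1312]
ee_rot: [[1.0, -0.008, -0.0], [-0.008, -1.0, 0.0], [-0.0, -0.0, -1.0]]
ft_force: [0.1, -0.0, -2.4]
gripper_width: 0.525
grip_force: 37.6
[ 0.62592134 -0.03482087  0.13237406]
('small', 0.82, array([ 0.6248, -0.0358]), array([ 0. ,  0.1,  1.4, -1.5]))
('medium', 0.56, array([0.6324, 0.0825]), array([-0. ,  0. ,  1.2,  0.3])) ('mini', 0.86, array([ 0.6194, -0.1471]), array([ 0. , -0. ,  0.3,  0.9]))
```

View pics/w6.png

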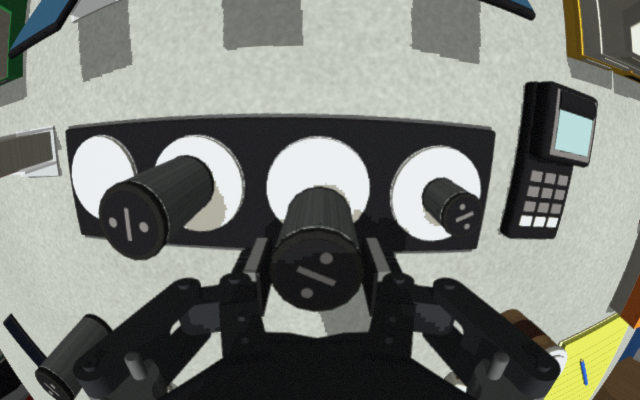

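The small speaker's cap is at (318,270), centred over the third disc, with medium and mini upright on either side.

```bash
python3 -m inch '[[0.001,0,0.03,0,1],[0.001,0,0.048,0,1],[0.001,0,0.056,0,1],[0.001,0,0.057,0,1],[0.001,0,0.058,0,1],[0.001,0,0.058,0,1],[0.001,0,0.058,0,1]]'; python3 -m inch '[[0,0,0.001,0,1],[0,0,0.001,0,1]]';python3 -m inch '[[0,0,0.0008,0,1],[0,0,0.0008,0,1]]'
```

```text
time: 19.65
position: [0.627, -0.0358, 0.0738]
ee_rot: [[1.0, -0.01, 0.002], [-0.01, -1.0, -0.0], [0.002, 0.0, -1.0]]
ft_force: [0.7, -0.8, -1.5]
gripper_width: 0.526
grip_force: 37.7
time: 19.85
position: [0.6264, -0.0359, 0.072]
ee_rot: [[1.0, -0.01, 0.0], [-0.01, -1.0, -0.0], [0.0, 0.0, -1.0]]
ft_force: [0.4, -0.8, -1.1]
gripper_width: 0.525
grip_force: 37.7
time: 20.05
position: [0.6268, -0.036, 0.0719]
ee_rot: [[1.0, -0.01, 0.001], [-0.01, -1.0, -0.0], [0.001, 0.0, -1.0]]
ft_force: [-1.2, -0.7, 5.4]
gripper_width: 0.524
grip_force: 38.3
```

```bash
python3 -m inch '[[0,0,0,0,-1],[0,0,0,0,-1],[0,0,0,0,-1],[0,0,0,0,-1],[0,0,0,0,-1],[0,0,-0.03,0,-1],[0,0,-0.07,0,-1],[0,0,-0.11,0,-1],[0,0,-0.15,0,-1],[-0.026,-0.038,-0.15,0,-1],[-0.052,-0.076,-0.15,0,-1],[-0.078,-0.114,-0.15,0,-1]]'; python3 -m inch '[[-0.026,-0.038,0,0,-1],[-0.052,-0.076,0,0,-1],[-0.078,-0.114,0,0,-1],[-0.104,-0.152,0,0,-1],[-0.13,-0.19,0,0,-1],[-0.14,-0.206,0,0,-1],[-0.14,-0.206,0,0,-1],[-0.14,-0.206,0,0,-1],[-0.14,-0.206,0,0,-1]]'
python3 - <<'E'
from h import *
import cv2
cv2.imwrite('pics/w7.png',camera('wrist')[:,:,::-1])
p=manip.get_state()['position'];print(p)
print(look('large',(.414,.285)))
E
```

```text
time: 21.25
position: [0.5485, 0.08, 0.2213]
ee_rot: [[1.0, -0.011, 0.001], [-0.011, -1.0, 0.0], [0.001, -0.0, -1.0]]
ft_force: [0.9, 0.6, 0.6]
gripper_width: 0.997
grip_force: 0.0
time: 22.15
position: [0.4125, 0.2848, 0.2207]
ee_rot: [[1.0, -0.013, 0.0], [-0.013, -1.0, -0.001], [0.0, 0.001, -1.0]]
ft_force: [-0.3, 1.0, -0.2]
gripper_width: 0.998
grip_force: 0.0
[0.41253112 0.2847724  0.22071767]
('large', 0.9, array([0.4109, 0.2882]), array([-0. ,  0.1,  0.8, -0.3]))
```

View pics/w7.png

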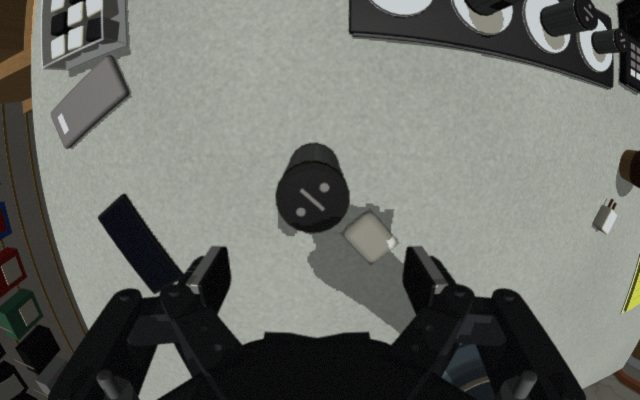

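The large speaker's cap is at (313,197), centred between the jaws to about 2 mm, with free space around it.

```bash
python3 -m inch '[[0,-0.001,0.03,0,-1],[0,-0.001,0.06,0,-1],[0,-0.001,0.09,0,-1],[0,-0.001,0.11,0,-1],[0,-0.001,0.12,0,-1],[0,-0.001,0.12,0,-1],[0,-0.001,0.12,0,-1]]' 60; python3 -m inch '[[0,0,0,0,1],[0,0,0,0,1],[0,0,0,0,1],[0,0,0,0,1],[0,0,0,0,1],[0,0,0,0,1],[0,0,0,0,1],[0,0,0,0,1]]' 60
```

```text
time: 22.95
position: [0.4123, 0.2875, 0.1016]
ee_rot: [[1.0, -0.011, 0.001], [-0.011, -1.0, 0.001], [0.001, -0.001, -1.0]]
ft_force: [0.0, 0.2, 0.3]
gripper_width: 1.002
grip_force: 0.0
time: 23.75
position: [0.4124, 0.2882, 0.1025]
ee_rot: [[1.0, -0.01, 0.003], [-0.01, -1.0, 0.002], [0.003, -0.002, -1.0]]
ft_force: [-0.8, -0.2, 6.2]
gripper_width: 0.704
grip_force: 64.5
```

```bash
python3 -m inch '[[0,0,-0.03,0,1],[0,0,-0.06,0,1],[0,0,-0.09,0,1],[0.035,0.015,-0.1,0,1],[0.07,0.031,-0.1,0,1],[0.105,0.046,-0.1,0,1],[0.14,0.061,-0.1,0,1],[0.175,0.077,-0.1,0,1],[0.205,0.09,-0.1,0,1],[0.228,0.1,-0.1,0,1],[0.228,0.1,-0.1,0,1],[0.228,0.1,-0.1,0,1]]'; python3 -m inch '[[0,0,0.03,0,1],[0,0,0.04,0,1],[0,0,0.04,0,1],[0,0,0.04,0,1]]'
python3 - <<'E'
from h import *
import cv2
cv2.imwrite('pics/w8.png',camera('wrist')[:,:,::-1])
p=manip.get_state()['position'];print(p)
print(look('large',p[:2],p[2]-.102))
print(look('medium',(.632,.075),.02), look('small',(.6265,-.036),.02))
E
```

```text
time: 24.95
position: [0.6377, 0.1842, 0.1994]
ee_rot: [[1.0, -0.011, -0.003], [-0.011, -1.0, -0.001], [-0.003, 0.001, -1.0]]
ft_force: [-0.4, 0.2, -4.7]
gripper_width: 0.705
grip_force: 68.6
time: 25.35
position: [0.6382, 0.1856, 0.1613]
ee_rot: [[1.0, -0.009, 0.0], [-0.009, -1.0, 0.0], [0.0, -0.0, -1.0]]
ft_force: [0.8, 0.7, -4.6]
gripper_width: 0.7
grip_force: 68.5
[0.63874254 0.18569433 0.16203582]
('large', 0.76, array([0.6385, 0.1855]), array([-0. ,  0.3,  3.3,  0.9]))
('medium', 0.83, array([0.6317, 0.0809]), array([-0. , -0. ,  1.1,  1.2])) ('small', 0.95, array([ 0.6256, -0.0411]), array([0. , 0. , 0.4, 0.2]))
```

View pics/w8.png

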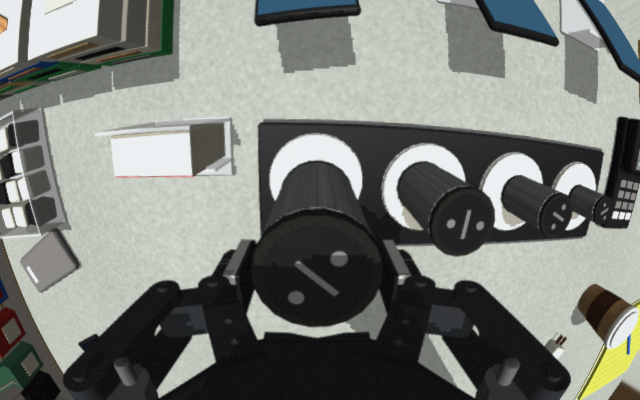

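The large speaker is upright over the leftmost disc with its cap at (316,267). The other three stand in a row, and the jaws have room on both sides.

```bash
python3 -m inch '[[0,0,0.02,0,1],[0,0,0.032,0,1],[0,0,0.036,0,1],[0,0,0.037,0,1],[0,0,0.0375,0,1],[0,0,0.0375,0,1],[0,0,0.0375,0,1]]'; python3 -m inch '[[0,0,0.001,0,1],[0,0,0.001,0,1]]';python3 -m inch '[[0,0,0.001,0,1],[0,0,0.001,0,1]]';python3 -m inch '[[0,0,0.0006,0,1],[0,0,0.0006,0,1]]'
```

```text
time: 26.25
position: [0.6389, 0.1852, 0.1241]
ee_rot: [[1.0, -0.01, 0.001], [-0.01, -1.0, 0.0], [0.001, -0.0, -1.0]]
ft_force: [-0.2, 0.5, -4.8]
gripper_width: 0.705
grip_force: 68.7
time: 26.45
position: [0.6386, 0.1851, 0.1226]
ee_rot: [[1.0, -0.01, 0.0], [-0.01, -1.0, 0.0], [0.0, -0.0, -1.0]]
ft_force: [0.4, -0.2, -4.9]
gripper_width: 0.701
grip_force: 68.7
time: 26.65
position: [0.6389, 0.1851, 0.1226]
ee_rot: [[1.0, -0.01, 0.001], [-0.01, -1.0, -0.0], [0.001, 0.0, -1.0]]
ft_force: [-1.0, -0.8, 2.9]
gripper_width: 0.705
grip_force: 69.4
time: 26.85
position: [0.639, 0.1851, 0.1226]
ee_rot: [[1.0, -0.01, 0.002], [-0.01, -1.0, -0.0], [0.002, 0.0, -1.0]]
ft_force: [-3.7, -0.3, 6.3]
gripper_width: 0.702
grip_force: 69.8
```

Contact. I'll release, lift clear and pull back toward the base, then check from above.

```bash
python3 -m inch '[[0,0,0,0,-1],[0,0,0,0,-1],[0,0,0,0,-1],[0,0,0,0,-1],[0,0,-0.03,0,-1],[0,0,-0.07,0,-1],[0,0,-0.11,0,-1],[-0.045,-0.02,-0.12,0,-1],[-0.09,-0.04,-0.12,0,-1],[-0.135,-0.06,-0.12,0,-1],[-0.18,-0.08,-0.12,0,-1],[-0.2,-0.09,-0.12,0,-1]]'; python3 -m inch '[[0,0,0,0,-1],[0,0,0,0,-1],[0,0,0,0,-1]]'
python3 - <<'E'
from h import *
import cv2
for n in('top','side'):im=camera(n);cv2.imwrite(f'pics/{n}1.png',im[:,:,::-1])
T=dict(large=(.639,.186),medium=(.632,.075),small=(.6265,-.036),mini=(.62,-.1465))
for k,x0 in T.items():
    d,h=D[k]
    for n in('top','side'):
        pc=proj(n,np.array([[*x0,.02+h/2]]))[0]
        L=[l for l in finder.cut_out(n,k+'_center') if np.hypot(*(np.array(l['bbox'][:2])-pc))<20]
        if L:
            r=fit({n:np.array(L[0]['bbox'])},d,h,.02,x0);print(k,n,np.round((r[0]-x0)*1000,1),np.round(r[1],1))
a=cv2.imread('pics/top1.png')[100:300,120:500];cv2.imwrite('pics/chk.png',cv2.resize(a,None,fx=2,fy=2))
E
```

```text
time: 28.05
position: [0.4348, 0.2793, 0.2412]
ee_rot: [[1.0, -0.004, -0.0], [-0.004, -1.0, 0.0], [-0.0, -0.0, -1.0]]
ft_force: [-0.4, -0.1, -0.1]
gripper_width: 0.998
grip_force: 0.0
time: 28.35
position: [0.4408, 0.2761, 0.2407]
ee_rot: [[1.0, -0.012, 0.0], [-0.012, -1.0, -0.0], [0.0, 0.0, -1.0]]
ft_force: [1.0, 0.6, 0.3]
gripper_width: 1.004
grip_force: 0.0
large top [ 1.5 -2.7] [ 0.  -0.   0.2 -0.1]
large side [6.3 9.5] [-0.  -0.1 -0.1  1.7]
medium top [7.6 0.6] [0.  0.  0.  0.6]
medium side [0.6 3.5] [-0.  -0.   0.3  0.7]
small top [-2.7 -0.7] [-0.  -0.   0.5 -0.3]
small side [3.4 2.3] [-0.  -0.   0.4  0.9]
mini top [3.1 1.9] [ 0.  -0.  -0.6 -0.2]
mini side [6.3 2.8] [-0.   0.   0.5 -0.4]
```

View pics/chk.png

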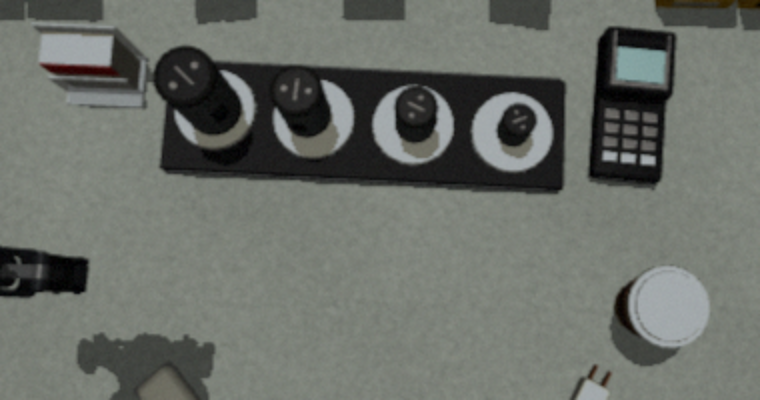

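View pics/side1.png

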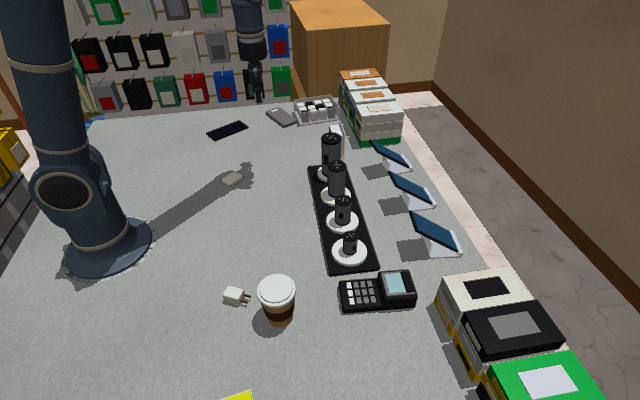

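All four are upright in order, and the cup is still in its place. I'll check the centring once more from the cap centres in the top view: (213,138), (268.5,145.5), (328,153) and (379,161).

Run:
```python
from h import *
import cv2
im=cv2.imread('pics/top1.png');T=dict(large=(.639,.186),medium=(.632,.075),small=(.6265,-.036),mini=(.62,-.1465))
g=cv2.GaussianBlur(cv2.cvtColor(im,cv2.COLOR_BGR2GRAY),(3,3),0).astype(float)
q=dict(large=(213,138),medium=(268.5,145.5),small=(328,153),mini=(379,161))
gx,gy=cv2.Sobel(g,6,1,0),cv2.Sobel(g,6,0,1)
c=calibration('top')
for k,x0 in T.items():
    d,h=D[k];best=[]
    for dx in np.arange(-12,12.1,1):
        for dy in np.arange(-12,12.1,1):
            x,y=x0[0]+dx/1e3,x0[1]+dy/1e3
            P=np.c_[x+d/2*np.cos(A),y+d/2*np.sin(A),0*A+.02+h];u=proj('top',P,c);n=u-u.mean(0);n/=np.linalg.norm(n,axis=1)[:,None]
            uu=u.astype(np.float32)[None];G=cv2.remap(gx,uu,None,1)[0]*n[:,0]+cv2.remap(gy,uu,None,1)[0]*n[:,1]
            best.append((np.clip(G,0,80).mean(),dx,dy))
    print(k,'ray mm',np.round((ray('top',q[k],.02+h)-x0)*1e3,1),'edge fit mm',np.round(sorted(best)[-1],1))
```

```text
large ray mm [-2.  -4.4] edge fit mm [64.8 -2.  -3. ]
medium ray mm [0.1 3.9] edge fit mm [47.4  1.   5. ]
small ray mm [-0.5 -3.1] edge fit mm [64. -3. -2.]
mini ray mm [-3.3  0.5] edge fit mm [72.7 -5.   3. ]
```

```bash
python3 -c "from bench import manip;print(manip.finish_job())"
```

```text
the job is handed in; nothing more can be done
None
```

The job is handed in: all four speakers stand upright on the discs in size order, smallest next to the card terminal and largest farthest from it, each within about 5 mm of its disc's centre in the last top-camera check; each was lowered to contact before release, and the coffee cup was not moved.

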